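Shim and wedge a fossil tray under a clamp arm

ROBOT

A 6-joint arm with a two-finger parallel gripper is mounted at the origin on the work surface. World frame = base frame: x ahead of the robot, y to its left, z up, the work surface at z = 0. Lengths are in mm, angles in degrees, forces in N, time in s.
With the tool pointing down it reaches from about 300 to 850 mm from the base axis. Payload 4.2 kg.
Tool frame: the origin (TCP) lies midway between the tips of the shut fingers; the grasp point (between the pads) lies 19 mm behind it (env.grasp_offset is the distance from the TCP to the grasp point, in mm); z points along the fingers, y is the line along which they close (so a half turn about z gives the same grasp; the last joint's range is limited). The gripper opens to 91 mm and grips with 3 to 60 N. Pads are 32 mm wide; open, the fingers measure 118 mm over their backs; the gripper's body (76 mm by 178 mm) begins 60 mm behind the grasp point.
Start: joints at [-73.625, 18.312, 89.639, -0, 72.044, -1.146], TCP at [173.11, -548.339, 213.976] pointing down, gripper open.
Joint ranges: [-177.97, 177.97], [-48.28, 115.42], [12.27, 149.76], [-77.06, 257.06], [2.81, 150.46], [-146.56, 146.56]. Speed limits (degrees/s): [147.25, 147.25, 180, 180, 180, 180].

INTERFACE

Orientations are given as [roll, pitch, yaw] about the fixed x, y, z axes, in that order (R = Rz(yaw) Ry(pitch) Rx(roll)).
In Python, from workcell import env, optics gives the robot as it stands. The module is installed in compiled form; this text tells all that it offers.
- The arm moves only by the tool send_rows, never from a script. Its argument "targets" is a list that holds one entry, the list of rows, each a list of 7 numbers: the turn, a rotation vector about the world's x, y, z scaled (see below), then the shift along the world's x, y, z scaled (see below), then the closure, from -1 (fully open) to 1 (shut). In form: [[[rx, ry, rz, x, y, z, gripper], ...]]. A call has 1 to 12 rows; each row shifts and turns the commanded pose from where the row before left it; what a row does not reach is not made up. The controller multiplies each number of a shift by 0.2 m and each number of a turn by pi/2 rad. A row lasts 1/10 s, in which the tool goes at most 50 mm and 8.59 degrees, less where a joint would pass 70% of its speed; a pose out of reach is approached as far as the arm can. A call with a number of a shift or a turn outside -1 to 1 is refused whole. A call with a gripper value outside its range is refused whole. The fingers move at their own pace and stop on an object; "grip_force" is the grip in N (left out, the last holds). Time passes only in rows, so rows that do not move let the fingers close. It gives the time, the measured TCP pose, the force, the opening and the grip force at its end, in the units of the state.
- env.state(): the state, without advancing time (a new reading comes with each control period).
- optics.grab_frame(name): name is "side" or "top" or "wrist"; returns (picture, depth): 480x640x3 uint8, red, green, blue; 480x640 float32, mm along the optical axis (not along the pixel's ray), 0 where there is no reading.
- optics.camera_info(name): a dict with "camera_matrix" (3x3 intrinsics, pixels), "k1" (the pictures are not rectified: a ray, as slopes to the right and down, at radius r is drawn at 1 + k1 r^2 times it, then the intrinsics apply), "R" (3x3) and "t" (3): a world point X has camera coordinates R X + t; the wrist camera has in their place "mount" (4x4, takes a point from camera to tool coordinates, whose origin is the TCP and whose axes are the flange's). Camera axes: x right, y down, z forward; pixel columns grow to the right and rows downward; lengths in mm; the calibration is good to about 2 mm. A picture is of the moment at which its call begins: read the wrist's pose just before it. camera_info takes no time and is no camera call.
- env.job_done(): hands the job in; it is judged then, once.
Trained networks look in the newest picture that a camera, given by its name, has taken for a name from the list of things; names that differ only in an ending like _2 or _b are one class to them, and where a whole thing is asked for, a point or a joint stands for the part that bears it (a point fixed in the world has none). Each returns a list of dicts, best first, with "conf" (0 to 1); they miss things now and then, are a little off and sometimes report something else, mostly with a low value. They report only what shows in the picture. A call takes as long as a camera call. They do not tell look-alikes from the thing itself.
- optics.silhouettes(camera, name): "mask" (480x640 bool, what is visible of it) and "at" ([column, row] in pixels, amid what is visible of it).
- optics.place_of(camera, name): "at" ([column, row] in pixels: a listed point, or the origin of a listed thing).
The state is a dict: "time_s": time; "qpos": joint angles; "qvel": joint speeds; "effort": joint torques, N m; "ee_pos": TCP position; "ee_rot": TCP orientation; "force": force on the tool from outside, world axes, zero at the start; "torque": the same for the moment, N m; "gripper_width": finger opening in mm; "gripper_force": force on a finger pad.
Only numpy, scipy, OpenCV 4.12 (cv2) and the standard library are available. Lean on these libraries where they do the work, as an engineer would, in place of code of your own. Each camera call takes 0.05 s, during which the arm holds its last target. There are 200 camera calls.

TASK

Slide the fossil tray sideways along the fence, without lifting it, from where it stands to the taped mark at the end stop, so that its bare deck lies under the red arm. Then fill the gap between the deck and the arm's steel nose bar: lay in one or two blue shims flat, one on the other, as the gap needs, and push the orange wedge in on top, thin end first, until you feel it jam under the nose. Finish still holding the wedge and keeping it pressed in tight; leave the other tools and fossils on the bench alone.

Things in the scene. Friction and masses are not known exactly. Their poses are not given: they have to be found in the camera images.
- jig: Fixed jig, turned a little on the bench. Origin on the bench top where the tray's origin must come (home); its axes are then the tray's: x away from the robot, y left, z up. Dark steel fence 20 mm high along y, face at x = +69 mm, y -372 to +48; end stop 20 mm high, face at y = +31 mm. Column 22 mm thick, 145 mm tall, at x = +115 mm. Green tape outlines home and the start place, 165 mm to -y.
- clamp: Fixed red arm from the column towards the robot, at a height that differs each time, ending in a steel nose bar of 14 mm diameter, 50 mm long, along y. Origin: middle of the nose bar's lowest line, straight above the jig's origin. Its z minus the deck height of 24 mm is the gap, 18 to 36 mm. Arm top 34 mm above the origin.
- tray: Loose aluminium tray, 0.9 kg: slab 24 mm high (top = deck), x -65 to +68, y -125 to +30 mm of its origin, which is on the underside, below the spot that goes under the nose bar. A lip 20 mm above the deck, face at x = +60 mm, y -30 to +30, stops shims sliding through. A grey vertebra stands at x = +34, y = -92, up to 77 mm over the bench, spur to x = -10. Starts 5 to 12 mm off the fence.
- tray_grip (a point): Middle of the yellow upright grip on the tray (x = -35, y = -90 mm of the tray's origin), 52 mm above the bench. The grip is 20 x 20 mm and rises from the deck (24 mm) to 69 mm above the bench. Axes as the tray's.
- shim1: Loose blue flat bar, 115 (x) x 36 (y) x 10 mm (z), 90 g, lying on the bench, x within 0.15 rad of straight ahead. Origin: centre of its underside. In place it lies along the tray's x axis, its far end at the lip: centre about 2 mm to +x of the tray's origin, the near 50 mm sticking out in front of the nose bar.
- shim2: A second bar, the same as shim1. As the wedge fills 3 to 18 mm, one shim serves where the gap is up to about 25 mm, both where it is larger.
- wedge: Loose orange wedge, 36 mm wide (y), flat underside, 80 g. Origin: underside, middle of its thick tail. Tail 18 mm high from x = -27 to +28 mm (hold it here by its width); from there the top slopes straight down to 3 mm at the thin end, x = +88 mm, which points away from the robot. It jams when the slope meets the nose bar while it lies on the top shim; about 10 N of push makes it tight.
- hammer: Bystander, leave alone: hammer, lying on the bench. Origin: its underside, about the middle.
- screwdriver: Bystander, leave alone: screwdriver, lying on the bench. Origin: its underside, about the middle.
- dish: Bystander, leave alone: shallow steel dish, 110 mm across, 30 mm high, lying on the bench. Origin: its underside, about the middle.
- fossil_a: Bystander, leave alone: loose fossil piece with a green tape band, 90 x 56 x 30 mm, lying on the bench. Origin: its underside, about the middle.
- fossil_b: Bystander, leave alone: loose brown fossil piece, 75 x 55 x 52 mm, lying on the bench. Origin: its underside, about the middle.
Not all that is in view belongs to the job. What is shaped like the shim1 but brown or green is not meant.

How it is judged (in metres and radians):
On the way, in this order (a step that is already met when the one before it is completed fails the run):
1. the tray is slid home against the fence and end stop (horizontal distance between tray and jig below 0.01 m and angle between the x axis of tray and the x axis of jig, either way round below 0.08 rad and linear speed of tray below 0.02 m/s), for 0.2 s.
2. a shim lies flat on the deck under the nose bar, let go ((((horizontal distance between shim1 and clamp below 0.045 m and angle between the x axis of shim1 and the x axis of jig, either way round below 0.2 rad and angle between shim1's own z axis and vertical below 0.08 rad and contact force between shim1 and tray above 0.3 N) and contact force between the fingers and shim1 below 0.3 N) or ((horizontal distance between shim2 and clamp below 0.045 m and angle between the x axis of shim2 and the x axis of jig, either way round below 0.2 rad and angle between shim2's own z axis and vertical below 0.08 rad and contact force between shim2 and tray above 0.3 N) and contact force between the fingers and shim2 below 0.3 N))), for 0.2 s.
At the end, for the whole second after the job is handed in: Tray within 10 mm, 0.08 rad of home; a shim flat on the deck within 45 mm of the nose bar; the wedge level (0.15 rad) on the top shim, within 20 mm sideways and 0.2 rad, pressing the nose bar with over 2 N and the shim with 1.5 N, at rest, fingers on it with over 2 N (horizontal distance between tray and jig below 0.01 m and angle between the x axis of tray and the x axis of jig, either way round below 0.08 rad and ((horizontal distance between shim1 and clamp below 0.045 m and angle between the x axis of shim1 and the x axis of jig, either way round below 0.2 rad and angle between shim1's own z axis and vertical below 0.08 rad and contact force between shim1 and tray above 0.3 N) or (horizontal distance between shim2 and clamp below 0.045 m and angle between the x axis of shim2 and the x axis of jig, either way round below 0.2 rad and angle between shim2's own z axis and vertical below 0.08 rad and contact force between shim2 and tray above 0.3 N)) and (contact force between wedge and shim1 above 1.5 N or contact force between wedge and shim2 above 1.5 N) and contact force between wedge and clamp above 2 N and contact force between the fingers and wedge above 2 N and angle between wedge's own z axis and vertical below 0.15 rad and angle between the x axis of wedge and the x axis of jig, either way round below 0.2 rad and y of wedge in the frame of jig between -0.02 and 0.02 m and x of wedge in the frame of jig between -0.088 and -0.02 m and linear speed of each of wedge, tray below 0.01 m/s); the arm keeps its last pose, push and grip.
It fails at once if the tray is lifted or tipped (height (world z) of tray above 0.008 m or angle between tray's own z axis and vertical above 0.08 rad).
It fails at once if a bystander (hammer, screwdriver, dish, loose fossil) is moved over 40 mm (distance of any of hammer, screwdriver, dish, fossil_a, fossil_b from where it was at the start of the episode above 0.04 m).
It also fails if it takes over 72 s, if anything falls off the work surface, if the arm or the gripper's body presses on something with over 40 N, if the wrist force passes 120 N, or if a joint passes its speed limit or range.

## Working session

There is one attempt and no reset: what is moved stays moved. The work goes in short steps, Python scripts to look and compute and a tool call to move; the robot and the scene stay as the last step left them, time stands still between calls to the robot, and variables do not carry over. Pictures are saved under pics/ and viewed, at most 10 in all, crops included, and the job is handed in when it is done.

Besides the shell and the picture viewer there is one more tool, called after ">>>" by a JSON object that holds its "op" and its "data", one argument or row to a line. send_rows: Moves the arm, as the interface text tells. Its arguments: {"type":"object","properties":{"targets":{"type":"array"},"grip_force":{"type":"number"}},"required":["targets"]}

```bash
mkdir -p pics; cat > h.py <<'E'
import numpy as np, cv2
from workcell import env, optics
from scipy.spatial.transform import Rotation as Ro
def campose(n,st=None):
    c=optics.camera_info(n);K=np.array(c["camera_matrix"]);k1=c["k1"]
    if n=="wrist":
        M=np.array(c["mount"]);Rt=Ro.from_euler('xyz',st["ee_rot"],degrees=True).as_matrix()
        Rw=Rt@M[:3,:3];o=Rt@M[:3,3]+np.array(st["ee_pos"])
    else:
        R=np.array(c["R"]);t=np.array(c["t"]);Rw=R.T;o=-R.T@t
    return K,k1,Rw,o
def rays(n,uv,st=None):
    K,k1,Rw,o=campose(n,st)
    p=cv2.undistortPoints(np.array(uv,float).reshape(-1,1,2),K,np.array([k1,0,0,0.,0])).reshape(-1,2)
    return np.c_[p,np.ones(len(p))]@Rw.T,o
def atz(n,uv,z,st=None):
    d,o=rays(n,uv,st);return o+d*((z-o[2])/d[:,2])[:,None]
def cloud(n,depth,st=None,mask=None):
    if mask is None: mask=depth>0
    v,u=np.nonzero(mask&(depth>0))
    d,o=rays(n,np.c_[u,v],st);return o+d*depth[v,u][:,None],np.c_[u,v]
def save(n,pic): cv2.imwrite(f"pics/{n}.png",pic[:,:,::-1])
E
cat > a.py <<'E'
from h import *
s=env.state();print(s)
for n in ["top","side"]:
    p,d=optics.grab_frame(n);save(n+"0",p);np.save(n+"d.npy",d);np.save(n+"p.npy",p)
    print(n,campose(n)[3].round(),campose(n)[2].round(2).tolist())
    for t in ["jig","clamp","tray","tray_grip","shim1","wedge","hammer","screwdriver","dish","fossil_a"]:
        print(t,[(np.round(x["at"]).tolist(),round(x["conf"],2)) for x in optics.place_of(n,t)])
E
python3 a.py
```

```text
{'time_s': 0.0, 'qpos': array([-7.36267600e+01,  1.83502338e+01,  8.97055652e+01, -1.37503397e-03,
        7.20432287e+01, -1.14623987e+00]), 'qvel': array([-0.12020532,  0.04108468,  0.03063656, -0.04992155, -0.02469035,
       -0.05910845]), 'effort': array([ 1.11899302e-03, -4.12452900e+01, -2.31975800e+01,  7.27002276e-02,
        4.54129104e-02, -1.38528603e-04]), 'ee_pos': array([ 172.94229464, -547.85398363,  213.14008052]), 'ee_rot': array([-1.79900966e+02, -6.73922879e-04,  1.75199044e+01]), 'force': array([ 0.35388267,  0.04913914, -0.70390333]), 'torque': array([-0.00096694, -0.00070693, -0.01227801]), 'gripper_force': 0.0, 'gripper_width': 90.86438135147424}
top [ 379.  -29. 1133.] [[0.02, -0.98, 0.2], [-1.0, -0.02, 0.0], [0.0, -0.2, -0.98]]
jig [([287.0, 224.0], 0.82), ([391.0, 332.0], 0.22)]
clamp [([286.0, 224.0], 0.61)]
tray [([351.0, 232.0], 0.69), ([129.0, 273.0], 0.52)]
tray_grip [([399.0, 239.0], 0.7)]
shim1 [([179.0, 272.0], 0.98), ([221.0, 270.0], 0.62), ([237.0, 338.0], 0.56)]
wedge [([130.0, 272.0], 0.85)]
hammer [([492.0, 311.0], 0.69)]
screwdriver [([390.0, 334.0], 0.8), ([204.0, 173.0], 0.3)]
dish [([139.0, 197.0], 0.81)]
fossil_a [([369.0, 161.0], 0.62)]
side [ 90. 673. 547.] [[-0.83, -0.26, 0.5], [-0.56, 0.4, -0.72], [-0.01, -0.88, -0.48]]
jig [([290.0, 277.0], 0.95)]
clamp []
tray [([331.0, 249.0], 0.72), ([209.0, 410.0], 0.16)]
tray_grip [([364.0, 219.0], 0.69)]
shim1 [([259.0, 461.0], 0.92), ([250.0, 370.0], 0.83), ([370.0, 347.0], 0.83), ([283.0, 334.0], 0.8)]
wedge [([206.0, 414.0], 0.61), ([453.0, 219.0], 0.22)]
hammer [([453.0, 222.0], 0.83), ([288.0, 222.0], 0.28)]
screwdriver [([437.0, 264.0], 0.95)]
dish [([138.0, 362.0], 0.61)]
fossil_a [([174.0, 308.0], 0.63), ([286.0, 223.0], 0.63)]
```

View pics/top0.png

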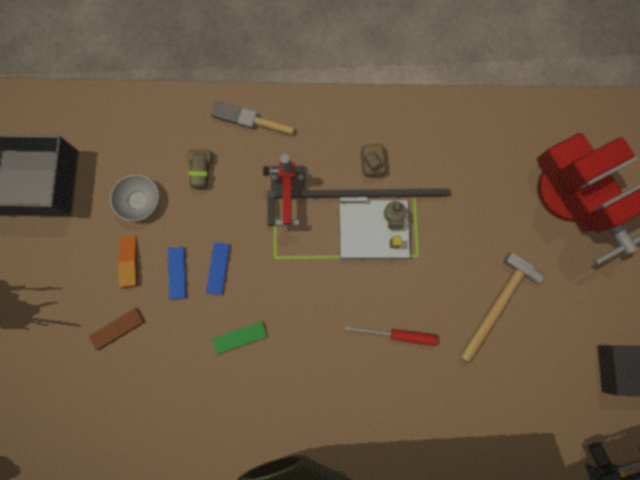

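View pics/side0.png

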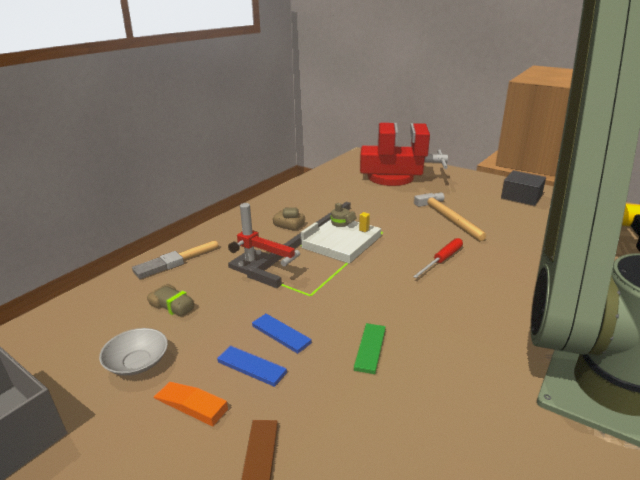

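Top view: the tray is at (375,228) right of home. The clamp is at (287,200), blue shims at (177,273) and (218,268), and the wedge at (128,262) with its thin end up-image, to be confirmed. The green and brown bars are decoys. In the side view the clamp is at (265,245).

```bash
cat > b.py <<'E'
from h import *
p=np.load("topp.npy");d=np.load("topd.npy");hsv=cv2.cvtColor(p,cv2.COLOR_RGB2HSV)
def comps(lo,hi,box=None,mn=40):
    m=cv2.inRange(hsv,lo,hi)
    if box: b=np.zeros_like(m);b[box[1]:box[3],box[0]:box[2]]=1;m=m*b
    n,l,s,c=cv2.connectedComponentsWithStats(m)
    return [(l==i) for i in range(1,n) if s[i,4]>mn]
def rect(m,z):
    c=max(cv2.findContours(m.astype(np.uint8),0,1)[0],key=len).reshape(-1,2)
    P=atz("top",c,z)[:,:2].astype(np.float32);r=cv2.minAreaRect(P);return r
for nm,lo,hi,box,z in [("shim",(105,120,60),(125,255,255),None,10),("wedge",(5,200,120),(14,255,255),(100,220,150,300),12),("grip",(22,150,80),(32,255,255),(380,225,415,255),69)]:
    for m in comps(lo,hi,box,20):
        P,_=cloud("top",d,mask=m)
        print(nm,m.sum(),[np.round(x,1) for x in rect(m,z)],"zmed",np.percentile(P[:,2],[10,50,90]).round(1))
        if nm=="wedge":
            x=P[:,0];
            for a in range(int(x.min()),int(x.max()),12):
                k=(x>=a)&(x<a+12);print(a,P[k,2].mean().round(1),P[k,1].mean().round(1))
# clamp red arm top
for m in comps((0,150,60),(4,255,255),(270,160,300,230),20)+comps((175,150,60),(180,255,255),(270,160,300,230),20):
    P,_=cloud("top",d,mask=m);print("red",m.sum(),P.min(0).round(),P.max(0).round());
    for a in range(int(P[:,0].min()),int(P[:,0].max()),10):
        k=abs(P[:,0]-a-5)<5;print(a,np.median(P[k],0).round(1),P[k,2].std().round(1))
# fence: cloud z 15-25 dark region
P,uv=cloud("top",d)
fx=(uv[:,0]>310)&(uv[:,0]<450)&(uv[:,1]>180)&(uv[:,1]<203)&(P[:,2]>14)&(P[:,2]<25)
Q=P[fx];
e=[]
for a in np.arange(Q[:,1].min(),Q[:,1].max(),15):
    k=(Q[:,1]>=a)&(Q[:,1]<a+15)
    if k.sum()>3:e.append((a+7.5,Q[k,0].min(),Q[k,0].max()));
print(np.round(e,1).tolist())
# tray deck
tm=cv2.inRange(hsv,(0,0,110),(180,60,255))>0
b=np.zeros_like(tm);b[195:265,335:415]=1
T,_=cloud("top",d,mask=tm&b);print("deck z",np.median(T[:,2]),[np.round(x,1) for x in rect(tm&b,24)], np.round(cv2.boxPoints(rect(tm&b,24)),0).tolist())
# green tape
for m in comps((30,120,80),(50,255,255),(265,190,425,265),20):
    T=atz("top",np.argwhere(m)[:,::-1],0);print("tape",m.sum(),T.min(0).round(),T.max(0).round())
    rr=T[(T[:,0]<T[:,0].min()+30)];print(np.polyfit(rr[:,1],rr[:,0],1))
img=cv2.resize(p[150:300,100:430],None,fx=2.4,fy=2.4,interpolation=cv2.INTER_CUBIC);save("crop1",img)
E
python3 b.py
```

```text
shim 748 [array([525.4, 185.1]), array([ 34. , 111.4]), np.float64(84.4)] zmed [ 7.   9.8 12.4]
shim 759 [array([513.3, 276.5]), array([111.8,  34.3]), np.float64(5.7)] zmed [ 6.8  9.7 12.3]
wedge 43 [array([580.6, 390.9]), array([16.3, 29.2]), np.float64(6.2)] zmed [3.6 6.6 9.1]
571 7.7 394.9
583 5.4 394.9
wedge 39 [array([563.1, 385. ]), array([20.6, 20.1]), np.float64(4.9)] zmed [ 7.4 10.3 13.9]
553 11.4 385.8
565 9.8 386.8
wedge 27 [array([546.7, 386. ]), array([10.6, 25. ]), np.float64(10.6)] zmed [12.7 15.6 18. ]
538 15.8 386.2
550 13.1 390.2
grip 62 [array([ 580.4, -205.9]), array([15.3, 17.5]), np.float64(0.9)] zmed [61.6 68.3 70.8]
red 477 [618.  16.   6.] [751.  50. 103.]
617 [621.7  29.4  71. ] 3.5
627 [631.9  29.6  72.2] 1.6
637 [641.8  30.1  71.4] 2.2
647 [650.9  30.1  71.5] 1.7
657 [661.2  30.4  71.7] 1.9
667 [672.2  31.6  72. ] 1.5
677 [681.6  30.8  71.5] 2.5
687 [692.5  33.   71.4] 10.8
697 [702.2  32.3  72.4] 1.3
707 [712.4  31.7  71.4] 2.9
717 [723.3  33.7  73.9] 5.7
727 [730.4  32.8  78.3] 15.8
737 [741.7  22.1  76.9] 7.3
747 [749.   21.1  78.2] 2.6
[[-331.0, 703.3, 717.2], [-316.0, 701.9, 717.3], [-301.0, 702.6, 716.5], [-286.0, 702.2, 717.4], [-271.0, 702.0, 715.9], [-256.0, 701.3, 716.4], [-241.0, 680.5, 716.2], [-226.0, 680.7, 715.4], [-211.0, 684.7, 712.5], [-196.0, 680.0, 712.9], [-181.0, 679.9, 712.0], [-166.0, 679.6, 712.9], [-151.0, 679.3, 712.6], [-136.0, 697.4, 711.2], [-121.0, 697.0, 711.8], [-106.0, 696.6, 711.3], [-91.0, 695.4, 711.1], [-76.0, 695.7, 711.3], [-61.0, 695.5, 710.6], [-46.0, 694.4, 710.2], [-31.0, 695.2, 710.4], [-16.0, 694.9, 707.4]]
deck z 24.020551680023118 [array([ 622.2, -163.6]), array([138.4, 156.8]), np.float64(0.9)] [[552.0, -86.0], [554.0, -243.0], [693.0, -241.0], [690.0, -84.0]]
tape 182 [ 558. -267.    0.] [ 697. -251.    0.]
[ -0.91445279 330.12770846]
tape 275 [551. -85.   0.] [628.  65.   0.]
[3.90989786e-02 5.56590297e+02]
```

View pics/crop1.png

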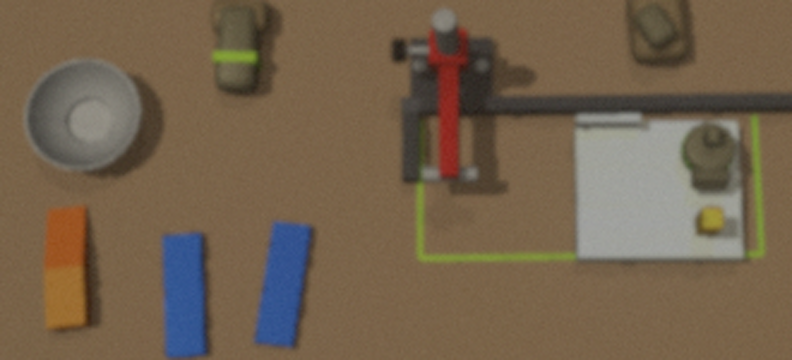

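```bash
cat > c.py <<'E'
from h import *
for n in ["top","side"]:
    d=np.load(n+"d.npy");P,uv=cloud(n,d)
    k=(P[:,0]>595)&(P[:,0]<660)&(P[:,1]>-10)&(P[:,1]<70)&(P[:,2]>30)
    Q=P[k];print(n,len(Q))
    for y in range(-5,70,5):
        q=Q[abs(Q[:,1]-y)<2.5]
        if len(q):print(y,len(q),q[:,0].min().round(),q[:,0].max().round(),np.percentile(q[:,2],[5,25,50,75,95]).round(1))
    g=(P[:,0]>595)&(P[:,0]<660)&(P[:,1]>70)&(P[:,1]<150);print("bench z",np.median(P[g,2]))
p=np.load("sidep.npy");save("crop2",cv2.resize(p[195:305,220:390],None,fx=4.5,fy=4.5,interpolation=cv2.INTER_CUBIC))
E
python3 c.py
```

```text
top 270
5 6 619.0 630.0 [51.7 54.  58.3 59.8 61.4]
10 15 619.0 630.0 [54.  54.7 57.  58.5 59.3]
15 15 619.0 630.0 [51.5 54.4 56.4 58.5 59.7]
20 26 619.0 658.0 [52.4 61.8 67.5 69.4 71.1]
25 52 618.0 659.0 [64.9 70.2 71.7 73.7 74.9]
30 52 618.0 660.0 [59.  69.4 71.  72.2 73.9]
35 41 618.0 659.0 [60.2 69.9 71.4 73.3 74.8]
40 27 619.0 660.0 [52.7 56.9 69.8 71.2 73.7]
45 15 617.0 629.0 [53.4 55.9 58.3 59.6 61.4]
50 15 618.0 630.0 [52.7 55.3 56.2 57.5 59.3]
55 6 618.0 630.0 [52.1 52.9 54.8 56.6 57.8]
bench z 0.21403075790487947
side 349
0 1 619.0 619.0 [54.8 54.8 54.8 54.8 54.8]
5 9 615.0 625.0 [49.6 54.4 57.7 58.2 58.7]
10 12 613.0 622.0 [50.4 52.9 54.9 57.6 58.8]
15 5 614.0 620.0 [50.7 50.8 56.1 57.2 57.8]
20 22 614.0 658.0 [50.  55.  68.4 71.8 72.7]
25 30 614.0 657.0 [54.7 66.5 71.8 73.  73.7]
30 46 613.0 660.0 [50.3 62.9 72.3 73.2 74. ]
35 90 613.0 659.0 [54.6 60.4 67.1 72.2 73.7]
40 81 614.0 659.0 [56.2 59.6 63.6 68.7 72.6]
45 16 611.0 624.0 [47.7 53.7 55.5 58.1 58.8]
50 14 613.0 624.0 [49.8 53.  56.1 57.8 59.3]
55 23 613.0 625.0 [46.9 49.8 52.8 55.4 57.8]
bench z 1.0176922940460145
```

View pics/crop2.png

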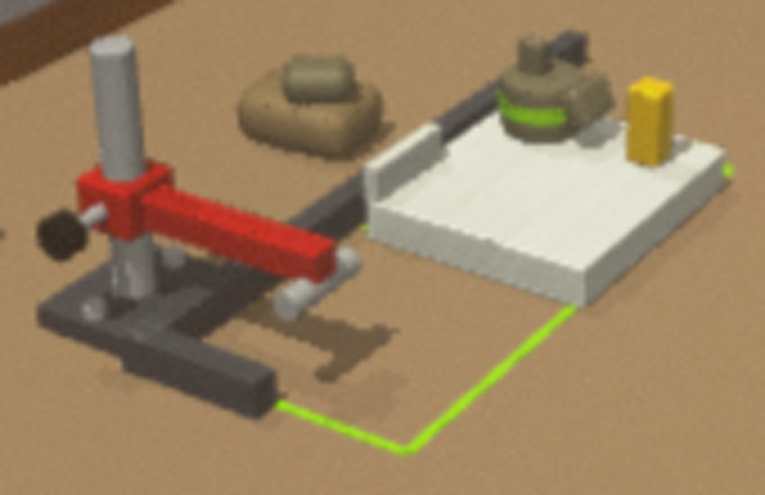

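>>> {"op": "send_rows", "data": {
  "targets": [
    [[0,0,-0.09,0.25,0.2,0,-1],[0,0,-0.09,0.25,0.2,0,-1],[0,0,0,0.25,0.2,0,-1],[0,0,0,0.25,0.2,0,-1],[0,0,0,0.25,0.2,0,-1],[0,0,0,0.25,0.2,0,-1],[0,0,0,0.25,0.2,0,-1],[0,0,0,0.2,0.2,0,-1],[0,0,0,0,0,0,-1],[0,0,0,0,0,0,-1]]
  ]
}}

```text
time_s: 2.1
ee_pos: [480.0, -295.5, 213.8]
ee_rot: [180.0, 0.0, 1.9]
force: [-0.0, -1.1, 0.1]
gripper_width: 91.3
gripper_force: 0.0
```

Side view: the nose bar spans y about 5–55 with its top at z≈58.5, so its underside is ≈44.5 and the gap ≈20.5. That calls for one shim. Next I go to the grip.

>>> {"op": "send_rows", "data": {
  "targets": [
    [[0,0,0,0.165,0.15,-0.1,-1],[0,0,0,0.165,0.15,-0.1,-1],[0,0,0,0.165,0.15,-0.1,-1],[0,0,0,0,0,0,-1],[0,0,0,0,0,0,-1]]
  ]
}}

```text
time_s: 2.6
ee_pos: [577.8, -207.1, 153.3]
ee_rot: [180.0, 0.1, 1.8]
force: [-0.0, 0.1, 0.5]
gripper_width: 91.4
gripper_force: 0.0
```

```bash
cat > w.py <<'E'
from h import *
import sys
s=env.state();p,d=optics.grab_frame("wrist");save(sys.argv[1],p);np.save("wp.npy",p);np.save("wd.npy",d)
print(s["ee_pos"].round(1),s["ee_rot"].round(1))
P,uv=cloud("wrist",d,s)
hsv=cv2.cvtColor(p,cv2.COLOR_RGB2HSV)
for nm,lo,hi in [("yel",(22,150,60),(32,255,255)),("blue",(105,120,50),(125,255,255)),("orange",(5,200,110),(21,255,255))]:
    m=cv2.inRange(hsv,lo,hi);n,l,st,c=cv2.connectedComponentsWithStats(m)
    for i in range(1,n):
        if st[i,4]<250: continue
        q,_=cloud("wrist",d,s,l==i);zt=np.percentile(q[:,2],95)
        t=q[q[:,2]>zt-5] if nm!="orange" else q
        r=cv2.minAreaRect(t[:,:2].astype(np.float32))
        print(nm,len(q),"z",zt.round(1),[np.round(x,1) for x in r])
E
python3 w.py w1
```

```text
[ 577.8 -207.1  153.3] [1.8e+02 1.0e-01 1.8e+00]
yel 937 z 68.6 [array([ 583.1, -206.9]), array([18.6, 17.9]), np.float64(2.3)]
```

View pics/w1.png

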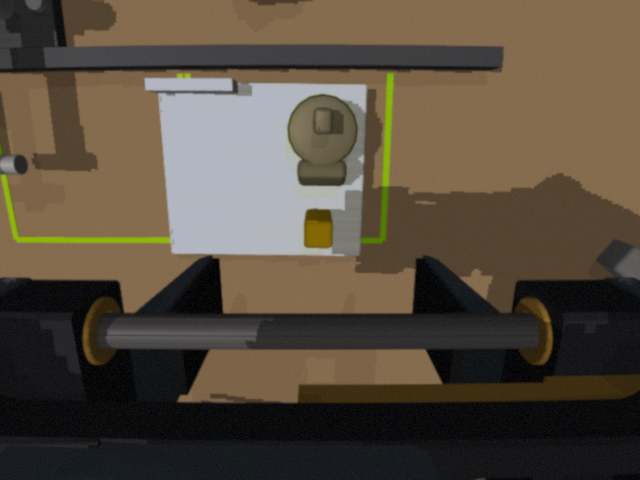

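The wrist picture shows the grip at (318,230) centred between the fingers, with the tray slightly off the fence.

>>> {"op": "send_rows", "data": {
  "targets": [
    [[0,0,0,0.015,0,-0.2,-1],[0,0,0,0,0,-0.2,-1],[0,0,0,0,0,-0.2,-1],[0,0,0,0,0,0,0.5],[0,0,0,0,0,0,0.8],[0,0,0,0,0,0,1],[0,0,0,0,0,0,1],[0,0,0,0,0,0,1],[0,0,0,0,0,0,1]]
  ],
  "grip_force": 35
}}

```text
time_s: 3.55
ee_pos: [582.1, -206.4, 35.1]
ee_rot: [180.0, -0.1, 1.8]
force: [-0.5, -0.2, -0.1]
gripper_width: 46.3
gripper_force: 0.0
```

>>> {"op": "send_rows", "data": {
  "targets": [
    [[0,0,0,0,0,0,1],[0,0,0,0,0,0,1],[0,0,0,0,0,0,1],[0,0,0,0,0,0,1],[0,0,0,0,0,0,1],[0,0,0,0,0,0,1]]
  ]
}}

```text
time_s: 4.15
ee_pos: [581.8, -206.6, 33.9]
ee_rot: [180.0, -0.0, 1.8]
force: [1.0, -2.5, -1.0]
gripper_width: 19.9
gripper_force: 35.0
```

>>> {"op": "send_rows", "data": {
  "targets": [
    [[0,0,0,0.02,0,0,1],[0,0,0,0.02,0,0,1],[0,0,0,0.01,0,0,1],[0,0,0,0.01,0,0,1],[0,0,0,0,0,0,1],[0,0,0,0,0,0,1]]
  ]
}}

```text
time_s: 4.75
ee_pos: [592.4, -205.8, 34.0]
ee_rot: [-180.0, 0.1, 1.8]
force: [-5.8, 1.1, 3.1]
gripper_width: 19.9
gripper_force: 35.0
```

>>> {"op": "send_rows", "data": {
  "targets": [
    [[0,0,0,-0.002,0.08,0,1],[0,0,0,-0.002,0.08,0,1],[0,0,0,-0.002,0.08,0,1],[0,0,0,-0.002,0.08,0,1],[0,0,0,-0.002,0.08,0,1],[0,0,0,-0.002,0.08,0,1],[0,0,0,-0.002,0.08,0,1],[0,0,0,-0.002,0.05,0,1],[0,0,0,0,0,0,1],[0,0,0,0,0,0,1]]
  ]
}}

```text
time_s: 5.75
ee_pos: [590.3, -82.5, 34.0]
ee_rot: [-179.9, 0.0, 1.8]
force: [0.2, 4.6, 1.0]
gripper_width: 20.2
gripper_force: 35.0
```

>>> {"op": "send_rows", "data": {
  "targets": [
    [[0,0,0,0.005,0.03,0,1],[0,0,0,0.005,0.03,0,1],[0,0,0,0.005,0.03,0,1],[0,0,0,0,0.015,0,1],[0,0,0,0,0,0,1],[0,0,0,0,0,0,1]]
  ]
}}

```text
time_s: 6.35
ee_pos: [590.4, -66.3, 34.0]
ee_rot: [179.8, 0.4, 1.8]
force: [-8.3, -9.3, 4.1]
gripper_width: 19.5
gripper_force: 35.0
```

```bash
cat > t.py <<'E'
from h import *
p,d=optics.grab_frame("top");save("top1",p)
hsv=cv2.cvtColor(p,cv2.COLOR_RGB2HSV)
P,uv=cloud("top",d)
print(env.state()["force"],env.state()["ee_pos"].round(1))
save("crop3",cv2.resize(p[160:275,255:385],None,fx=4.5,fy=4.5,interpolation=cv2.INTER_CUBIC))
E
python3 t.py
```

```text
[-7.97852827 -9.0832693   4.69759055] [590.4 -66.2  34. ]
```

View pics/crop3.png

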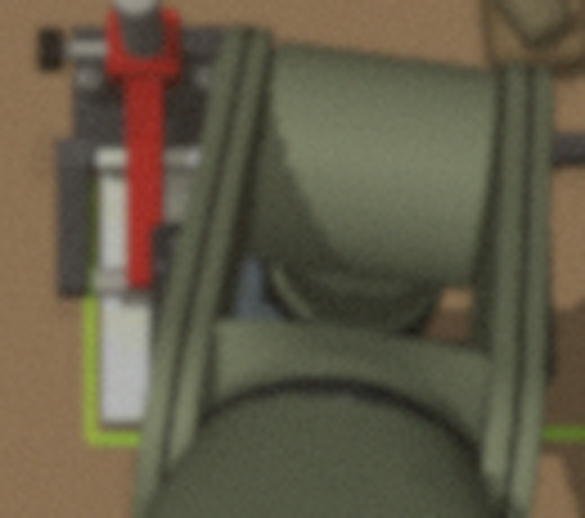

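The tray's left edge is at (100,250) with about 4 mm still to go to the end stop. It already touches the fence, so I push a little more.

>>> {"op": "send_rows", "data": {
  "targets": [
    [[0,0,0,0,0.015,0,1],[0,0,0,0,0.015,0,1],[0,0,0,0,0.01,0,1],[0,0,0,0,0,0,1],[0,0,0,0,0,0,1]]
  ]
}}

```text
time_s: 6.9
ee_pos: [590.2, -59.3, 34.0]
ee_rot: [179.7, 0.4, 1.8]
force: [-8.2, -13.1, 5.4]
gripper_width: 19.7
gripper_force: 35.0
```

>>> {"op": "send_rows", "data": {
  "targets": [
    [[0,0,0,0,0.01,0,1],[0,0,0,0,0.01,0,1],[0,0,0,0,0,0,1],[0,0,0,0,0,0,1]]
  ]
}}

```text
time_s: 7.3
ee_pos: [590.2, -59.1, 34.6]
ee_rot: [179.4, 0.4, 1.9]
force: [-10.4, -25.4, 9.1]
gripper_width: 20.1
gripper_force: 35.0
```

Firm against the stop. Releasing the grip, then going to the nearer shim.

>>> {"op": "send_rows", "data": {
  "targets": [
    [[0,0,0,0,-0.01,0,1],[0,0,0,0,-0.01,0,1],[0,0,0,0,0,0,0],[0,0,0,0,0,0,0],[0,0,0,0,0,0,0],[0,0,0,0,0,0.2,0],[0,0,0,0,0,0.2,0],[0,0,0,0,0,0.2,0]]
  ]
}}

```text
time_s: 8.1
ee_pos: [593.5, -54.7, 155.2]
ee_rot: [-180.0, 0.0, 1.8]
force: [1.6, 0.9, -0.4]
gripper_width: 45.6
gripper_force: 0.0
```

>>> {"op": "send_rows", "data": {
  "targets": [
    [[0,0,-0.04,-0.1,0.2,0,-0.5],[0,0,-0.042,-0.1,0.2,0,-0.5],[0,0,0,-0.1,0.2,0,-0.5],[0,0,0,-0.1,0.2,0,-0.5],[0,0,0,-0.1,0.2,0,-0.5],[0,0,0,-0.1,0.23,0,-0.5],[0,0,0,0,0,0,-0.5],[0,0,0,0,0,0,-0.5]]
  ]
}}

```text
time_s: 8.9
ee_pos: [473.2, 191.8, 154.1]
ee_rot: [180.0, -0.0, -5.4]
force: [0.2, -0.6, 1.3]
gripper_width: 68.6
gripper_force: 0.0
```

```bash
python3 w.py w2; cat > t2.py <<'E'
from h import *
p,d=optics.grab_frame("top");hsv=cv2.cvtColor(p,cv2.COLOR_RGB2HSV)
P,uv=cloud("top",d)
m=(cv2.inRange(hsv,(22,150,80),(32,255,255))>0);b=np.zeros_like(m);b[215:265,270:415]=1
q,_=cloud("top",d,mask=m&b);print("grip",np.median(q,0).round(1))
tm=(cv2.inRange(hsv,(0,0,110),(180,60,255))>0)&b
c=np.argwhere(tm)[:,::-1];T=atz("top",c,24);T=T[abs(T[:,0]-580)<20]
for x in range(562,600,8):
    k=abs(T[:,0]-x)<4;print(x,T[k,1].min().round(1),T[k,1].max().round(1))
save("crop4",cv2.resize(p[160:285,160:385],None,fx=3.4,fy=3.4,interpolation=cv2.INTER_CUBIC))
E
python3 t2.py
```

```text
[473.2 191.8 154.1] [180.   -0.   -5.4]
blue 6412 z 9.9 [array([524.3, 187.1]), array([ 35.6, 114.6]), np.float64(84.1)]
blue 6212 z 10.1 [array([512.4, 278.5]), array([114.6,  36.5]), np.float64(5.7)]
orange 5953 z 18.0 [array([537.7, 389.3]), array([114.1,  37.7]), np.float64(7.6)]
grip [587.8 -59.7  68.6]
562 -94.9 59.2
570 -94.9 59.4
578 -94.9 59.7
586 -92.6 59.9
594 -92.6 60.1
```

View pics/crop4.png

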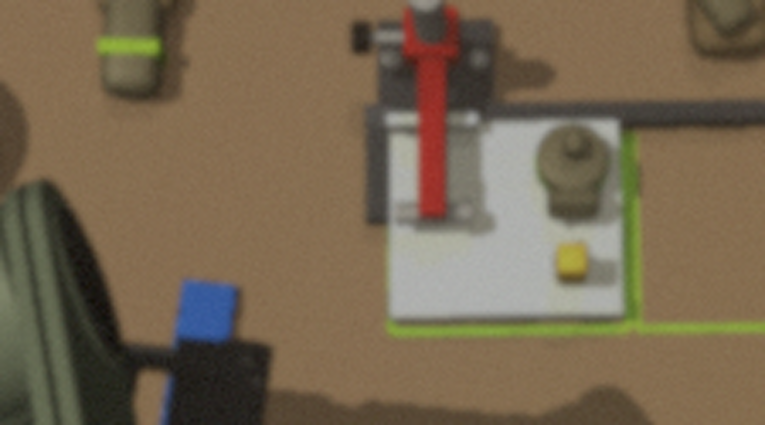

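The tray is home: its left edge is at y≈59.7, the lip lies along the fence, and both edges sit at the tape. The wrist camera gives the shim centre as (524.3,187.1), yaw −5.9°. Now I grasp it near its rear end.

>>> {"op": "send_rows", "data": {
  "targets": [
    [[0,0,-0.004,0.072,-0.005,-0.2,-0.5],[0,0,0,0,0,-0.2,-0.5],[0,0,0,0,0,-0.2,-0.5],[0,0,0,0,0,-0.1,-0.5],[0,0,0,0,0,-0.05,-0.5],[0,0,0,0,0,0,-0.5],[0,0,0,0,0,0,0.5],[0,0,0,0,0,0,1],[0,0,0,0,0,0,1],[0,0,0,0,0,0,1],[0,0,0,0,0,0,1],[0,0,0,0,0,0,1]]
  ],
  "grip_force": 40
}}

```text
time_s: 10.2
ee_pos: [488.2, 189.8, 4.7]
ee_rot: [-180.0, -0.1, -5.9]
force: [-0.2, -0.5, 5.0]
gripper_width: 35.6
gripper_force: 40.0
```

>>> {"op": "send_rows", "data": {
  "targets": [
    [[0,0,0,0,0,0.1,1],[0,0,0,0,0,0.15,1],[0,0,0.04,0,-0.2,0,1],[0,0,0.043,0,-0.2,0,1],[0,0,0,0,-0.2,0,1],[0,0,0,0,-0.2,0,1],[0,0,0,0,0,-0.095,1],[0,0,0,0,0,0,1],[0,0,0,0,0,0,1]]
  ]
}}

```text
time_s: 11.1
ee_pos: [487.4, 29.8, 34.7]
ee_rot: [-180.0, 0.1, 1.5]
force: [-0.6, 0.1, -0.8]
gripper_width: 35.4
gripper_force: 40.0
```

```bash
python3 w.py w3; cat > lv.py <<'E'
from h import *
s=env.state();d=np.load("wd.npy");p=np.load("wp.npy");hsv=cv2.cvtColor(p,cv2.COLOR_RGB2HSV)
P,uv=cloud("wrist",d,s,cv2.inRange(hsv,(105,120,50),(125,255,255))>0)
P=P[(abs(P[:,0]-560)<120)&(abs(P[:,1]-30)<60)];print(len(P))
A=np.c_[P[:,:2]-[560,30],np.ones(len(P))];print("slope x,y,z",np.linalg.lstsq(A,P[:,2],rcond=None)[0].round(3),"xmax",np.percentile(P[:,0],99).round(1))
E
python3 lv.py
```

```text
[487.4  29.8  34.7] [-1.8e+02  1.0e-01  1.5e+00]
yel 6520 z 68.3 [array([590.2, -58.3]), array([19.8, 20.7]), np.float64(2.2)]
blue 19190 z 39.6 [array([529.6,  31.7]), array([103. ,  36.5]), np.float64(1.9)]
19190
slope x,y,z [-6.0000e-03 -3.0000e-03  3.9217e+01] xmax 580.5
```

View pics/w3.png

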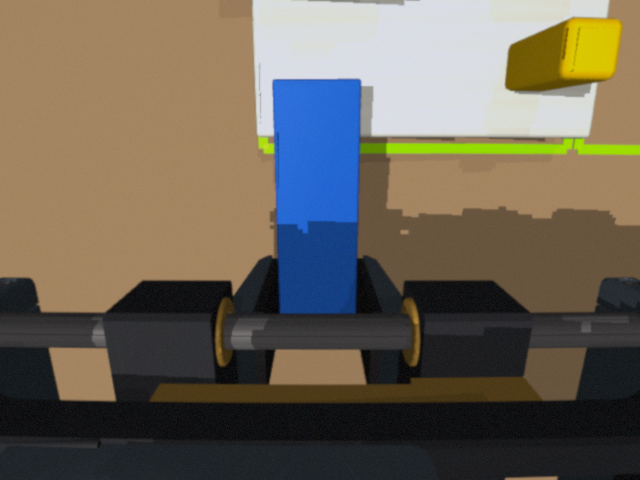

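The shim is level, its tip at (317,82) over the deck edge, top at z≈39. Inserting.

>>> {"op": "send_rows", "data": {
  "targets": [
    [[0,0,0,0.12,0.002,0,1],[0,0,0,0.12,0.002,0,1],[0,0,0,0.12,0.002,0,1],[0,0,0,0.1,0.002,0,1],[0,0,0,0.035,0,0,1],[0,0,0,0,0,0,1],[0,0,0,0,0,-0.015,1],[0,0,0,0,0,-0.013,1],[0,0,0,0,0,0,1],[0,0,0,0,0,0,1]]
  ]
}}

```text
time_s: 12.15
ee_pos: [586.4, 31.2, 29.4]
ee_rot: [180.0, 0.0, 1.5]
force: [0.2, 1.1, -1.7]
gripper_width: 35.6
gripper_force: 40.0
```

>>> {"op": "send_rows", "data": {
  "targets": [
    [[0,0,0,0,0,0,0.6],[0,0,0,0,0,0,-0.2],[0,0,0,0,0,0,-0.2],[0,0,0,0,0,0,-0.2],[0,0,0,-0.1,0,0.05,-0.2],[0,0,0,-0.1,0,0.2,-0.2],[0,0,0,-0.1,0,0.2,-0.5],[0,0,0,-0.1,0,0.1,-0.5],[0,0,0,0,0,0,-0.5]]
  ]
}}

```text
time_s: 13.05
ee_pos: [506.7, 31.3, 142.7]
ee_rot: [-180.0, -0.3, 1.5]
force: [-0.1, -0.2, 0.3]
gripper_width: 68.0
gripper_force: 0.0
```

```bash
python3 w.py w4
```

```text
[506.7  31.3 142.7] [-180.    -0.3    1.5]
yel 1462 z 68.3 [array([590.4, -58. ]), array([18.5, 19.7]), np.float64(1.9)]
blue 719 z 34.0 [array([647.8,  46.7]), array([31.4,  8.8]), np.float64(1.2)]
blue 360 z 34.0 [array([648.7,  18.6]), array([31.7,  4.2]), np.float64(2.2)]
blue 3882 z 33.9 [array([591.8,  31.9]), array([51.7, 35.3]), np.float64(1.6)]
blue 5503 z 10.3 [array([499.8, 203.9]), array([179.6, 117.7]), np.float64(80.1)]
```

View pics/w4.png

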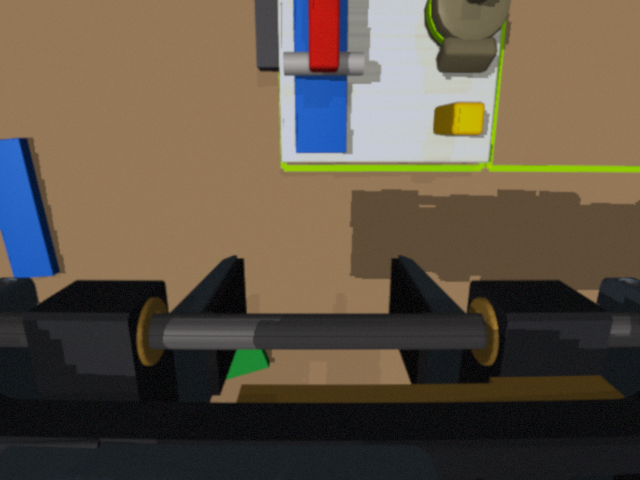

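The shim lies flat on the deck (top z≈34) at (320,100), running under the nose bar at (322,63). Now the wedge.

>>> {"op": "send_rows", "data": {
  "targets": [
    [[0,0,0.034,-0.013,0.22,0,-0.5],[0,0,0.034,-0.013,0.22,0,-0.5],[0,0,0,-0.013,0.22,0,-0.5],[0,0,0,-0.013,0.22,0,-0.5],[0,0,0,-0.013,0.22,0,-0.5],[0,0,0,-0.013,0.22,0,-0.5],[0,0,0,-0.013,0.22,0,-0.5],[0,0,0,-0.013,0.22,0,-0.5],[0,0,0,0,0,0,-0.5],[0,0,0,0,0,0,-0.5]]
  ]
}}

```text
time_s: 14.1
ee_pos: [485.7, 383.8, 137.2]
ee_rot: [179.9, 0.1, 7.8]
force: [-0.6, 0.1, 0.9]
gripper_width: 68.3
gripper_force: 0.0
```

```bash
python3 w.py w5; cat > wz.py <<'E'
from h import *
s=env.state();d=np.load("wd.npy");p=np.load("wp.npy");hsv=cv2.cvtColor(p,cv2.COLOR_RGB2HSV)
P,uv=cloud("wrist",d,s,cv2.inRange(hsv,(5,200,110),(21,255,255))>0)
for a in range(480,600,15):
    k=abs(P[:,0]-a)<7.5
    if k.sum()>20:print(a,k.sum(),np.percentile(P[k,1],[2,98]).round(1),np.median(P[k,2]).round(1))
print(P[:,0].min(),P[:,0].max())
E
python3 wz.py
```

```text
[485.7 383.8 137.2] [1.799e+02 1.000e-01 7.800e+00]
blue 6622 z 9.6 [array([510.1, 302.1]), array([114.3,  82.5]), np.float64(5.6)]
orange 7284 z 17.5 [array([537.3, 389.4]), array([114.7,  35.6]), np.float64(7.3)]
480 376 [365.4 398.9] 17.0
495 885 [366.  400.4] 17.1
510 924 [367.7 402.2] 17.1
525 963 [369.5 403.9] 17.1
540 1003 [371.5 405.8] 15.9
555 1012 [373.6 407.9] 12.2
570 1002 [375.4 409.8] 8.4
585 992 [377.3 411.2] 4.7
348.9706818974456 596.4475266791115
```

>>> {"op": "send_rows", "data": {
  "targets": [
    [[0,0,-0.005,0.067,0.003,-0.2,-0.5],[0,0,0,0,0,-0.2,-0.5],[0,0,0,0,0,-0.16,-0.5],[0,0,0,0,0,-0.1,-0.5],[0,0,0,0,0,0,-0.5],[0,0,0,0,0,0,0.3],[0,0,0,0,0,0,1],[0,0,0,0,0,0,1],[0,0,0,0,0,0,1],[0,0,0,0,0,0,1],[0,0,0,0,0,0,1]]
  ],
  "grip_force": 40
}}

```text
time_s: 15.25
ee_pos: [499.9, 384.1, 8.4]
ee_rot: [-180.0, -0.1, 7.2]
force: [-0.4, -0.7, 5.2]
gripper_width: 35.5
gripper_force: 40.0
```

>>> {"op": "send_rows", "data": {
  "targets": [
    [[0,0,0,0,0,0.15,1],[0,0,0,0,0,0.16,1],[0,0,-0.03,0,-0.2,0,1],[0,0,-0.03,0,-0.22,0,1],[0,0,-0.002,0,-0.225,0,1],[0,0,0,0,-0.225,0,1],[0,0,0,0,-0.225,0,1],[0,0,0,0,-0.225,0,1],[0,0,0,0,-0.225,0,1],[0,0,0,0,-0.225,0,1],[0,0,0,0,0,0,1],[0,0,0,0,0,0,1]]
  ]
}}

```text
time_s: 16.45
ee_pos: [499.3, 29.1, 69.3]
ee_rot: [-180.0, 0.0, 1.5]
force: [0.9, 0.1, 0.4]
gripper_width: 35.5
gripper_force: 40.0
```

```bash
python3 w.py w6; cat > lo.py <<'E'
from h import *
s=env.state();d=np.load("wd.npy");p=np.load("wp.npy");hsv=cv2.cvtColor(p,cv2.COLOR_RGB2HSV)
P,uv=cloud("wrist",d,s,cv2.inRange(hsv,(5,200,110),(21,255,255))>0)
P=P[(P[:,2]>50)&(P[:,1]>0)&(P[:,1]<70)]
for a in range(480,610,10):
    k=abs(P[:,0]-a)<5
    if k.sum()>20:print(a,k.sum(),np.percentile(P[k,1],[2,98]).round(1),np.median(P[k,2]).round(1))
print(P[:,0].max())
E
python3 lo.py
```

```text
[499.3  29.1  69.3] [-180.     0.     1.5]
yel 3474 z 68.3 [array([590.2, -58.4]), array([19.3, 20.6]), np.float64(1.8)]
blue 3129 z 33.9 [array([608.7,  32.2]), array([20.4, 35.6]), np.float64(1.5)]
orange 19007 z 78.2 [array([543. ,  34.6]), array([102.4,  44.2]), np.float64(1.9)]
490 394 [13.5 47.8] 77.5
500 1615 [13.2 47.7] 77.6
510 1698 [13.5 47.8] 77.5
520 1759 [13.8 48.1] 77.5
530 1855 [14.2 48.2] 77.5
540 2007 [14.4 48.7] 76.2
550 2015 [14.7 48.9] 73.6
560 2001 [15. 49.] 71.1
570 1961 [15.7 49.1] 68.6
580 1950 [16.  49.3] 66.1
590 1751 [16.3 50. ] 63.7
594.7285533822393
```

>>> {"op": "send_rows", "data": {
  "targets": [
    [[0,0,0,0,0,-0.125,1],[0,0,0,0,0,0,1],[0,0,0,0.1,0.003,0,1],[0,0,0,0.08,0.003,0,1],[0,0,0,0,0,0,1],[0,0,0,0,0,-0.006,1],[0,0,0,0,0,0,1],[0,0,0,0,0,0,1]]
  ]
}}

```text
time_s: 17.3
ee_pos: [534.4, 31.2, 43.2]
ee_rot: [180.0, 0.1, 1.6]
force: [-0.7, 0.1, -0.4]
gripper_width: 35.9
gripper_force: 40.0
```

>>> {"op": "send_rows", "data": {
  "targets": [
    [[0,0,0,0,0,-0.005,1],[0,0,0,0,0,0,1],[0,0,0,0,0,0,1]]
  ]
}}

```text
time_s: 17.6
ee_pos: [535.1, 31.0, 42.4]
ee_rot: [-180.0, 0.0, 1.6]
force: [-2.0, 0.3, 2.1]
gripper_width: 35.9
gripper_force: 40.0
```

>>> {"op": "send_rows", "data": {
  "targets": [
    [[0,0,0,0.03,0.001,0,1],[0,0,0,0.03,0.001,0,1],[0,0,0,0.02,0,0,1],[0,0,0,0,0,0,1],[0,0,0,0,0,0,1]]
  ]
}}

```text
time_s: 18.1
ee_pos: [552.5, 31.4, 42.4]
ee_rot: [180.0, -0.1, 1.6]
force: [0.1, -0.4, 2.7]
gripper_width: 35.4
gripper_force: 40.0
```

>>> {"op": "send_rows", "data": {
  "targets": [
    [[0,0,0,0.01,0,0,1],[0,0,0,0.01,0,0,1],[0,0,0,0.01,0,0,1],[0,0,0,0,0,0,1],[0,0,0,0,0,0,1]]
  ]
}}

```text
time_s: 18.6
ee_pos: [553.3, 31.4, 42.4]
ee_rot: [-180.0, 0.5, 1.6]
force: [-10.9, -0.3, 12.7]
gripper_width: 35.5
gripper_force: 40.0
```

>>> {"op": "send_rows", "data": {
  "targets": [
    [[0,0,0,0.005,0,0.003,1],[0,0,0,0.005,0,0.002,1],[0,0,0,0,0,0,1],[0,0,0,0,0,0,1],[0,0,0,0,0,0,1]]
  ]
}}

```text
time_s: 19.1
ee_pos: [553.4, 31.4, 42.4]
ee_rot: [-180.0, 0.7, 1.6]
force: [-12.4, 0.6, 9.6]
gripper_width: 35.6
gripper_force: 40.0
```

```bash
python3 w.py w7; cat > t3.py <<'E'
from h import *
s=env.state();print(s["force"].round(1),s["torque"].round(2))
p,d=optics.grab_frame("side");save("crop5",cv2.resize(p[195:335,200:390],None,fx=4,fy=4,interpolation=cv2.INTER_CUBIC))
E
python3 t3.py
```

```text
[553.4  31.4  42.4] [-180.     0.7    1.6]
yel 4547 z 68.1 [array([590.9, -58.6]), array([20.7, 19.9]), np.float64(89.4)]
blue 1599 z 34.0 [array([664.1,  47.3]), array([30.2,  9.1]), np.float64(1.4)]
blue 685 z 33.7 [array([664.9,  18.3]), array([30.2,  3.9]), np.float64(1.4)]
orange 1138 z 41.2 [array([638.2,  45.9]), array([19. , 11.8]), np.float64(1.2)]
orange 404 z 69.8 [array([639.1,  19.9]), array([18.8,  6.2]), np.float64(1.6)]
orange 12281 z 51.5 [array([581.5,  32.6]), array([70.5, 35.8]), np.float64(1.9)]
[-13.    0.1   9.1] [ 0.13  1.87 -0.  ]
```

View pics/crop5.png

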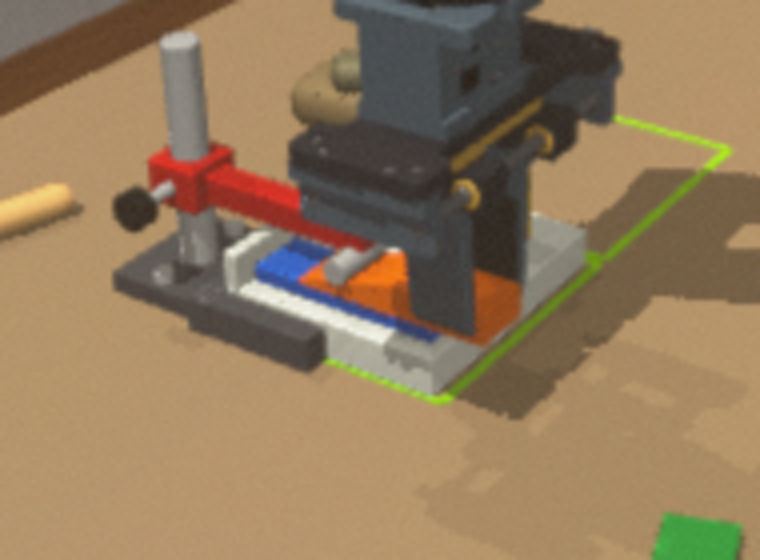

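The wedge lies flat on the shim under the nose bar (355,260). The tray is still on its tape outline. One more small push for margin.

>>> {"op": "send_rows", "data": {
  "targets": [
    [[0,0,0,0.006,0,0.003,1],[0,0,0,0.006,0,0.003,1],[0,0,0,0,0,0,1],[0,0,0,0,0,0,1],[0,0,0,0,0,0,1],[0,0,0,0,0,0,1]]
  ]
}}

```text
time_s: 19.8
ee_pos: [553.5, 31.4, 42.4]
ee_rot: [-180.0, 1.0, 1.6]
force: [-15.0, 0.1, 7.5]
gripper_width: 35.8
gripper_force: 40.0
```

```bash
python3 -c "
from workcell import env
print(env.job_done())"
```

```text
the job is handed in; nothing more can be done
None
```

Handed in at about 20 s: the tray is home against fence and end stop, one blue shim lies flat under the nose bar, and the wedge is jammed on top, still held and pressed in with about 15 N; no verdict came back.

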